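# Turn a pottery sherd over in the turning chute for its second photograph

### The arm

A 7-joint arm with a two-finger parallel gripper is mounted at the origin on a cart in front of the work surface, level with it; the furniture and walls round the work are solid. World frame = base frame: x ahead of the robot, y to its left, z up, the work surface at z = 0. Lengths are in mm, angles in rad, forces in N, time in s.
With the tool pointing down it reaches from about 425 to 925 mm from the base axis. Payload 6.8 kg.
Tool frame: the origin (TCP) lies on the mounting face of the last link; the fingertips stand 182 mm ahead of it and the grasp point (between the pads) lies 163 mm ahead of it; z points along the fingers, y is the line along which they close (so a half turn about z gives the same grasp; the last joint's range is limited). The gripper opens to 88 mm and grips with 3 to 60 N. Pads are 20 mm wide; open, the fingers measure 115 mm over their backs; the gripper's body (75 mm by 178 mm) begins 61 mm behind the grasp point.
Start: joints at [1.219, 0.477, 0.022, 1.555, -0.011, 1.109, -0.083], TCP at [162.944, -655.051, 404.664] pointing down, gripper open.
Joint ranges: [-2.96, 2.96], [-0.34, 2.1], [-1.41, 1.46], [0.24, 2.44], [-1.37, 4.51], [0.17, 1.92], [-2.96, 2.96]. Speed limits (rad/s): [2.39, 2.39, 3.14, 3.14, 3.14, 3.14, 3.14].

### API

Orientations are given as a unit quaternion [w, x, y, z].
In Python, from bench import robot gives the robot as it stands. The module is installed in compiled form; this text tells all that it offers.
- The arm moves only by the shell command python3 -m crank 'ROWS' [OPENING] [FORCE]. ROWS is JSON, a list of rows, each an object of numbers: "tx", "ty", "tz": the shift along the world's x, y, z in cm; "wx", "wy", "wz": the turn, a rotation vector about the world's x, y, z in rad. A call has 1 to 8 rows; each row is the pose to reach, as a shift and turn from the pose commanded when the call began; what a row does not reach only later rows make up. A row lasts 1/10 s, in which the tool goes at most 50 mm and 8.59 degrees, less where a joint would pass 70% of its speed; a pose out of reach is approached as far as the arm can. A call with a gripper value outside its range is refused whole. OPENING is the opening, from 0 (shut) to 1 (fully open), set as the call begins (- or left out, the last holds). The fingers move at their own pace and stop on an object; FORCE is the grip in N (left out, the last holds). Time passes only in rows, so rows that repeat a pose let the fingers close. It gives the time, the measured TCP pose, the force, the opening and the grip force at its end, in the units of the state.
- robot.read_state(): the state, without advancing time (a new reading comes with each control period).
- robot.capture(name): name is "scene" or "top" or "wrist"; returns (picture, depth): 420x560x3 uint8, red, green, blue; 420x560 float32, mm along the optical axis (not along the pixel's ray), 0 where there is no reading.
- robot.get_calibration(name): a dict with "vertical_fov" (degrees; the focal length in pixels is half the picture's height over the tangent of half this angle, whatever the lens; pixels are square), "cx", "cy" (the principal point, pixels), "R" (3x3) and "t" (3): a world point X has camera coordinates R X + t; the wrist camera has in their place "hand_eye" (4x4, takes a point from camera to tool coordinates, whose origin is the TCP and whose axes are the flange's). Camera axes: x right, y down, z forward; pixel columns grow to the right and rows downward; lengths in mm; the calibration is good to about 2 mm. A picture is of the moment at which its call begins: read the wrist's pose just before it. get_calibration takes no time and is no camera call.
- robot.close_job(): hands the job in; it is judged then, once.
The state is a dict: "time": time; "q": joint angles; "qd": joint speeds; "joint_efforts": joint torques, N m; "position": TCP position; "tool_rot": TCP orientation; "contact_force": force on the tool from outside, world axes, zero at the start; "torque": the same for the moment, N m; "width": opening from 0.0 (shut) to 1.0 (fully open); "grasp_force": force on a finger pad.
Only numpy, scipy, OpenCV 4.12 (cv2) and the standard library are available. Lean on these libraries where they do the work, as an engineer would, in place of code of your own. Each camera call takes 0.05 s, during which the arm holds its last target. There are 200 camera calls.

### The job

The outside of the long dark-red sherd has been photographed; now its inside is due. Lower the turning chute's flap fully by its red grip, set the sherd down flat on the flap's black pad, lengthwise along the hinge and between the low side fences, and let go. Then gently raise the flap to well past upright and leave it standing there, so that the sherd slips under the hinge, turns over and comes to lie inside-up along the ledge at the foot of the ramp; do not touch the sherd while it turns or afterwards, and leave the other things on the table where they are.

Things in the scene. Friction and masses are not known exactly. Their poses are not given: they have to be found in the camera images.
- red_sherd: long dark red-brown pottery sherd, 57 wide (x) by 123 long (y) by 20 mm thick (z), roughly rectangular, 0.16 kg. Origin: centre of its underside (the flat inside of the pot). At the start it lies on the table with z up, its slightly domed outer face on top. Grip it across the 57 mm.
- turner: turning chute, fixed: grey side cheeks, metal plates, 175 x 180 mm, 145 mm high. Origin: on the table under the middle of the flap hinge; x away from the robot at yaw 0, y along the hinge, z up. A black-padded ramp, 160 mm wide between the cheeks, falls towards -x at 50 deg, passes 25 mm behind and below the hinge and ends 60 mm further down at a foot ledge 22 mm high.
- hinge_mid (a point): middle of the flap's hinge axis, 96 mm above the table; the axis runs along the chute's y. The sherd slips between it and the ramp.
- flap (a joint): flap angle about the hinge, rad: 0 = lying level on its rest lugs towards the robot (-x of the chute), ready to load; 1.57 upright; 2.0 = end stop, leaning back towards the ramp. Stiff hinge (0.22 N m): stays where it is left. Starts at 1.2 to 1.9. A sherd on it starts to slide towards the hinge at 0.45 to 0.65 and turns over at about 1.5 to 1.8.
- flap_seat (a point): on the flap: middle of the place to lay the sherd, on the pad's top face, 55 mm from the hinge axis and 5 mm above its level at angle 0 (so 101 mm above the table then); axes as the chute's at angle 0 and turning with the flap (x to the hinge). Pad 140 mm along y between fences 4 mm high at y +-72 mm; open at the hinge edge and at the free edge, 57 mm from this point to -x.
- flap_grip (a point): centre of the red round grip that sticks out sideways (-y of the chute): 16 mm diameter, 62 mm long between collars of 20 mm; 100 mm from the hinge axis and level with it at angle 0, 131 mm to -y of the chute's middle. Fixed to the flap; can be held from above with the fingers closing along the chute's x, and turns between the fingers as it is carried round the hinge.
- ramp_rest (a point): where the sherd's origin (its underside, then on top) comes to rest: 19.5 mm out of the ramp's pad, 28 mm up from the foot ledge, mid-width. x up the slope, y along the ledge, z square out of the ramp
- buff_sherd: bystander: pale orange-buff sherd, 55 x 104 x 18 mm, lies on the table like the red one; origin under its centre
- camera: bystander: black compact camera on its back, 59 x 98 x 27 mm; origin under its centre
- scale_bar: bystander: black-and-white photo scale bar, 20 x 150 x 4 mm; origin under its centre
- loupe: bystander: black folding hand lens, 32 x 50 x 16 mm; origin under its centre
- notebook: bystander: black-covered notebook, 210 x 153 x 16 mm; origin under its centre
- pebble: bystander: brown stone, 62 x 85 x 36 mm; origin under its centre
There are look-alikes about, which are no part of the job. What is shaped like the red_sherd but green or turquoise is not meant.

How it is judged:
By the outcome, as a careful person would: the job done as asked, in the order asked, and still so for the second after the job is handed in, with the robot touching nothing.
It also fails if it takes over 70 s, if anything falls off the work surface, if the arm or the gripper's body presses on something with over 40 N, if the wrist force passes 120 N, or if a joint passes its speed limit or range.

## Working session

There is one attempt and no reset: what is moved stays moved. The work goes in short steps, Python scripts to look and compute and a shell command to move; the robot and the scene stay as the last step left them, time stands still between calls to the robot, and variables do not carry over. Pictures are saved under pics/ and viewed, at most 10 in all, crops included, and the job is handed in when it is done.

```bash
mkdir -p pics; cat > h.py <<'E'
import numpy as np,cv2
from bench import robot
from scipy.spatial.transform import Rotation as Ro
def cam(name):
    s=robot.read_state(); im,d=robot.capture(name); c=robot.get_calibration(name)
    f=im.shape[0]/2/np.tan(np.radians(c['vertical_fov'])/2)
    if 'R' in c: R=np.array(c['R']);t=np.array(c['t'])
    else:
        H=np.array(c['hand_eye']); q=s['tool_rot']; T=np.eye(4)
        T[:3,:3]=Ro.from_quat([q[1],q[2],q[3],q[0]]).as_matrix();T[:3,3]=s['position']
        M=np.linalg.inv(T@H);R=M[:3,:3];t=M[:3,3]
    return im,d,(f,c['cx'],c['cy'],R,t)
def cloud(d,k):
    f,cx,cy,R,t=k; v,u=np.indices(d.shape)
    P=np.stack([(u-cx)/f*d,(v-cy)/f*d,d],-1)
    return (P-t)@R
def save(n,im): cv2.imwrite('pics/'+n+'.png',im[...,::-1])
def load(n):
    z=np.load(n+'.npz',allow_pickle=True); return z['im'],z['d'],tuple(z['k'])
E
python3 - <<'E'
from h import *
for n in('top','scene'):
    im,d,k=cam(n);save(n,im)
    np.savez(n,im=im,d=d,P=cloud(d,k))
    print(n,k)
s=robot.read_state();print(s['time'],s['position'],s['tool_rot'],s['width'],s['contact_force'])
E
```

```text
top (np.float64(432.28123407520735), 283.74229131867656, 201.00469153342866, array([[-0.01273431, -0.99984441, -0.01220604],
       [-0.99715481,  0.01360519, -0.07414306],
       [ 0.07429759,  0.01122715, -0.99717291]]), array([   6.41781651,  502.3370005 , 1273.12851619]))
scene (np.float64(454.0433811942986), 276.5430508475126, 203.0056398853523, array([[-0.88383084, -0.46779192,  0.0037102 ],
       [-0.34893855,  0.65394917, -0.67126177],
       [ 0.31158456, -0.59457649, -0.74121108]]), array([ 440.82541386,  227.70905205, 1187.32095358]))
0.1 [ 162.86778556 -654.81333304  403.81898278] [-7.58594554e-04  9.92579079e-01  1.21598400e-01 -1.59614414e-04] 1.001507951534942 [-0.46814926  0.0160667   0.13842059]
```

View pics/top.png

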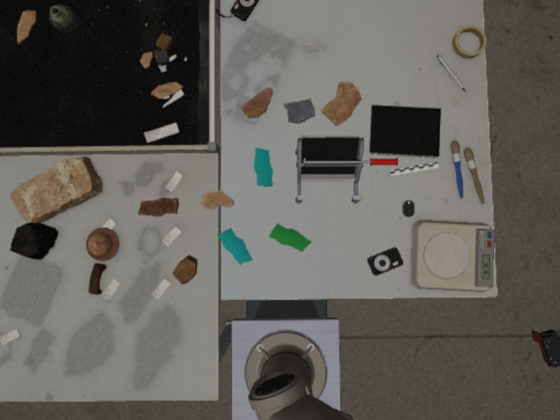

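View pics/scene.png

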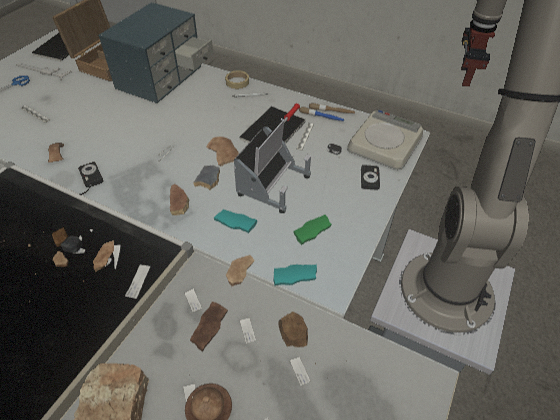

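The red sherd is at about (159,207) in the top view. The chute is around (330,168) with its red grip at (384,161), and the flap is roughly upright. Two turquoise sherds and one green one are the look-alikes.

```bash
python3 - <<'E'
from h import *
z=np.load('top.npz');im,P=z['im'],z['P'];d=z['d']
hsv=cv2.cvtColor(im,cv2.COLOR_RGB2HSV)
def roi(u0,u1,v0,v1):
    m=np.zeros(d.shape,bool);m[v0:v1,u0:u1]=1;return m&(d>0)
print('table L',np.median(P[roi(120,135,240,260)],0),'table R',np.median(P[roi(255,290,260,280)],0))
m=roi(130,188,188,226)&(hsv[...,2]<110)&(hsv[...,1]>70)
q=P[m];print('sherd n',m.sum(),np.percentile(q[:,2],[5,50,95]));
r=cv2.minAreaRect(q[:,:2].astype(np.float32));print(r);print(cv2.boxPoints(r))
print('hsv sherd',np.median(hsv[m],0))
for n,(a) in {'top':(360,410,150,172),'scene':(270,310,95,130)}.items():
    z2=np.load(n+'.npz');im2,P2,d2=z2['im'],z2['P'],z2['d'];h2=cv2.cvtColor(im2,cv2.COLOR_RGB2HSV)
    mm=np.zeros(d2.shape,bool);mm[a[2]:a[3],a[0]:a[1]]=1
    mm&=((h2[...,0]<8)|(h2[...,0]>172))&(h2[...,1]>160)&(h2[...,2]>80)&(d2>0)
    g=P2[mm];print('grip',n,mm.sum(),np.median(g,0),g.min(0),g.max(0)); print(cv2.fitLine(g[:,:2].astype(np.float32),cv2.DIST_HUBER,0,.01,.01).ravel())
# chute points by height
c=P[roi(290,370,125,210)]
for lo,hi in((12,40),(40,80),(80,110),(110,150),(150,230)):
    s=c[(c[:,2]>lo)&(c[:,2]<hi)]
    if len(s): print(lo,hi,len(s),s.min(0).round(),s.max(0).round(),cv2.minAreaRect(s[:,:2].astype(np.float32)))
big=[cv2.resize(im[120:215,285:415],None,fx=4,fy=4,interpolation=2)]
save('chute',big[0]); 
im3=np.load('scene.npz')['im'];save('chute2',cv2.resize(im3[90:225,220:330],None,fx=4,fy=4,interpolation=2))
E
```

```text
table L [362.30103952 474.73481305   1.48168609] table R [299.2084044   37.77337408   1.22112142]
sherd n 555 [15.15215684 19.88320639 24.52817585]
((491.08551025390625, 377.2403564453125), (114.55769348144531, 51.26371383666992), 89.42771911621094)
[[464.8828  320.22037]
 [516.144   319.70834]
 [517.2882  434.26035]
 [466.02704 434.77237]]
hsv sherd [ 11. 128.  72.]
grip top 134 [ 587.98569699 -261.16800093  203.22905715] [ 579.50632145 -294.83445234  194.69721246] [ 595.13095914 -226.78320838  210.87379898]
[ 1.2333871e-02  9.9992394e-01  5.8797675e+02 -2.6111441e+02]
grip scene 76 [ 582.41373312 -260.03038311  199.16314832] [ 573.74271639 -462.08097399   10.54436617] [ 705.10230233 -223.27291952  205.68138124]
[ 6.8815954e-02 -9.9762934e-01  5.8310736e+02 -2.5691516e+02]
12 40 303 [ 493. -260.   12.] [731. -36.  40.] ((612.3046875, -147.30859375), (223.4817352294922, 237.14031982421875), 89.2314682006836)
40 80 695 [ 496. -221.   40.] [619. -39.  80.] ((558.3408813476562, -130.3037872314453), (181.8310089111328, 122.71529388427734), 89.36959838867188)
80 110 862 [ 497. -222.   80.] [645. -37. 110.] ((571.7007446289062, -129.32574462890625), (185.6473846435547, 147.5749053955078), 89.20162200927734)
110 150 978 [ 590. -220.  110.] [673. -40. 148.] ((631.4683227539062, -129.98837280273438), (179.92710876464844, 82.05718994140625), 89.40478515625)
150 230 318 [ 584. -224.  156.] [599. -55. 211.] ((590.4290161132812, -139.15830993652344), (169.12347412109375, 13.997459411621094), 88.81956481933594)
```

View pics/chute.png

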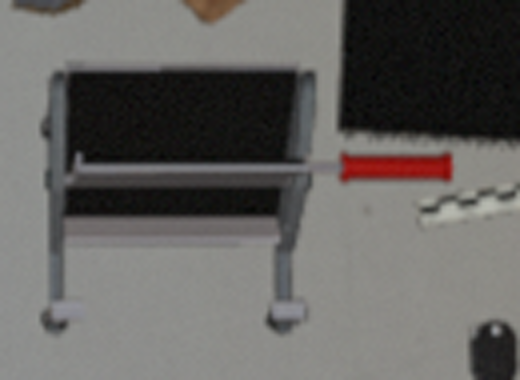

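View pics/chute2.png

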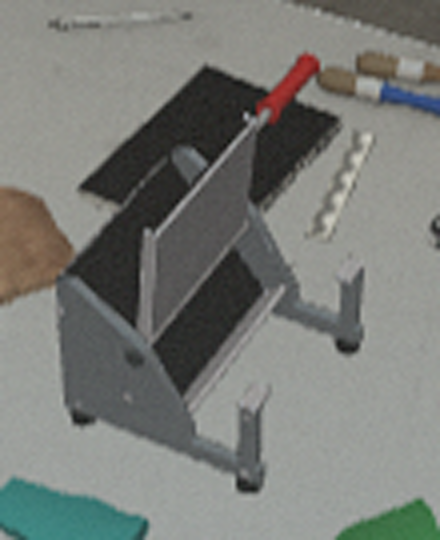

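The flap stands about upright and the chute's yaw is close to 0. Next I fit planes to get the hinge position and flap angle.

```bash
python3 - <<'E'
from h import *
z=np.load('top.npz');P=z['P'];d=z['d']
def fit(q,name):
    for _ in range(4):
        A=np.c_[q[:,1]+130,q[:,2]-96,np.ones(len(q))];c,*_=np.linalg.lstsq(A,q[:,0],rcond=None)
        r=q[:,0]-A@c; q=q[abs(r)<2.5*np.std(r)+.1]
    print(name,len(q),'x@z96',c[2],'dx/dy',c[0],'dx/dz',c[1],'sd',np.std(r)); return c
# ramp upper part: top image rows 139..157, cols 304..357
c=fit(P[140:158,305:356].reshape(-1,3),'ramp up')
n=np.array([-np.sin(np.radians(50)),np.cos(np.radians(50))])
print('slope deg',np.degrees(np.arctan2(1,c[1])),'hinge x (nominal)',c[2]-25/np.sin(np.radians(50)))
z=np.load('scene.npz');P=z['P'];
m=np.zeros(z['d'].shape,np.uint8)
pts=np.array([[160,240],[240,150],[240,225],[165,320]])/4+[220,90]
cv2.fillPoly(m,[pts.astype(int)],1)
f=fit(P[(m>0)&(z['d']>0)],'flap under')
print('theta',np.pi/2+np.arctan(f[1]))
E
```

```text
ramp up 899 x@z96 629.2890413811259 dx/dy 0.010015909035033433 dx/dz 0.8048433748749915 sd 2.240731955759081
slope deg 51.171380743482935 hinge x (nominal) 596.6538591478189
flap under 428 x@z96 592.3854416529532 dx/dy 0.010669087967428593 dx/dz -0.08897349822762735 sd 0.8609114347871781
theta 1.4820564994928287
```

```bash
python3 -m crank '[{"tx":2,"ty":1.8,"wz":0.06},{"tx":5,"ty":4.6,"wz":0.16},{"tx":8,"ty":7.4,"wz":0.28},{"tx":11.5,"ty":10.6,"wz":0.4},{"tx":15,"ty":13.8,"wz":0.5},{"tx":18.5,"ty":17,"wz":0.6},{"tx":22,"ty":20.2,"wz":0.7},{"tx":25.5,"ty":23.4,"wz":0.8}]'
python3 -m crank '[{"tx":3.5,"ty":3.2,"wz":0.1},{"tx":7,"ty":6.4,"wz":0.2},{"tx":10.5,"ty":9.6,"wz":0.3},{"tx":13,"ty":12,"wz":0.4},{"tx":15,"ty":13.8,"wz":0.48},{"tx":16.9,"ty":15.6,"wz":0.52},{"tx":16.9,"ty":15.6,"wz":0.52},{"tx":16.9,"ty":15.6,"wz":0.52}]'
python3 - <<'E'
from h import *
im,d,k=cam('wrist');save('w1',im);P=cloud(d,k);np.savez('w1',im=im,d=d,P=P)
s=robot.read_state();print(s['time'],s['position'],s['tool_rot'],s['q'])
h=cv2.cvtColor(im,cv2.COLOR_RGB2HSV);m=((h[...,0]<8)|(h[...,0]>172))&(h[...,1]>160)&(h[...,2]>60)&(d>0)
q=P[m];q=q[q[:,2]>100];print(len(q),np.median(q,0),q.min(0),q.max(0))
E
```

```text
0.15 [ 162.9021543  -654.84099512  403.91810697] [-6.69799079e-04  9.92575505e-01  1.21628127e-01 -1.32769849e-04] [ 1.21890834  0.47761204  0.02232935  1.55618938 -0.01148449  1.10928489
 -0.08306832]$[0]: bad value
$[0]: bad value
  return _methods._mean(a, axis=axis, dtype=dtype,
  ret = um.true_divide(
Traceback (most recent call last):
ValueError: zero-size array to reduction operation minimum which has no identity
```

View pics/w1.png

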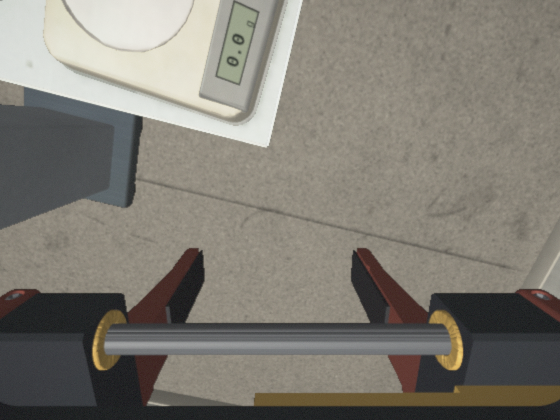

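The arm did not move: rows apparently need all six numbers. The picture shows only the floor and the scale at upper left, with the fingers at the bottom.

```bash
python3 -m crank '[{"tx":2,"ty":1.8,"tz":0,"wx":0,"wy":0,"wz":0.06},{"tx":5,"ty":4.6,"tz":0,"wx":0,"wy":0,"wz":0.16},{"tx":8,"ty":7.4,"tz":0,"wx":0,"wy":0,"wz":0.28},{"tx":11.5,"ty":10.6,"tz":0,"wx":0,"wy":0,"wz":0.4},{"tx":15,"ty":13.8,"tz":0,"wx":0,"wy":0,"wz":0.5},{"tx":18.5,"ty":17,"tz":0,"wx":0,"wy":0,"wz":0.6},{"tx":22,"ty":20.2,"tz":0,"wx":0,"wy":0,"wz":0.7},{"tx":25.5,"ty":23.4,"tz":0,"wx":0,"wy":0,"wz":0.8}]'  && 
python3 -m crank '[{"tx":3.5,"ty":3.2,"tz":0,"wx":0,"wy":0,"wz":0.1},{"tx":7,"ty":6.4,"tz":0,"wx":0,"wy":0,"wz":0.2},{"tx":10.5,"ty":9.6,"tz":0,"wx":0,"wy":0,"wz":0.3},{"tx":13,"ty":12,"tz":0,"wx":0,"wy":0,"wz":0.4},{"tx":15,"ty":13.8,"tz":0,"wx":0,"wy":0,"wz":0.48},{"tx":16.9,"ty":15.6,"tz":0,"wx":0,"wy":0,"wz":0.52},{"tx":16.9,"ty":15.6,"tz":0,"wx":0,"wy":0,"wz":0.52},{"tx":16.9,"ty":15.6,"tz":0,"wx":0,"wy":0,"wz":0.52}]' && 
python3 - <<'E'
from h import *
im,d,k=cam('wrist');save('w2',im);P=cloud(d,k);np.savez('w2',im=im,d=d,P=P)
s=robot.read_state();print(s['time'],s['position'],s['tool_rot'],s['q'])
h=cv2.cvtColor(im,cv2.COLOR_RGB2HSV);m=((h[...,0]<8)|(h[...,0]>172))&(h[...,1]>160)&(h[...,2]>60)&(d>0)
q=P[m];print(len(q));q=q[q[:,2]>100];print(len(q),np.median(q,0),q.min(0),q.max(0))
E
```

```text
time: 0.95
position: [419.0, -419.5, 404.6]
tool_rot: [-0.0, 0.866, 0.5, -0.0]
contact_force: [0.7, -0.7, -0.7]
width: 1.005
grasp_force: 0.0
time: 1.75
position: [586.9, -264.9, 404.2]
tool_rot: [-0.0, 0.709, 0.705, -0.0]
contact_force: [-1.0, -0.8, -0.1]
width: 1.001
grasp_force: 0.0
1.8 [ 586.37293875 -265.81636913  404.2469476 ] [-2.61516418e-04  7.10040487e-01  7.04160586e-01 -5.53962769e-04] [ 0.6280519   0.45940598 -0.41226973  1.61191553  0.20013532  1.11318767
  0.15659079]
2234
2230 [ 587.18835553 -259.76279617  202.73848824] [ 578.46226214 -297.47696725  192.73093118] [ 596.12871668 -227.35051594  206.76588959]
```

View pics/w2.png

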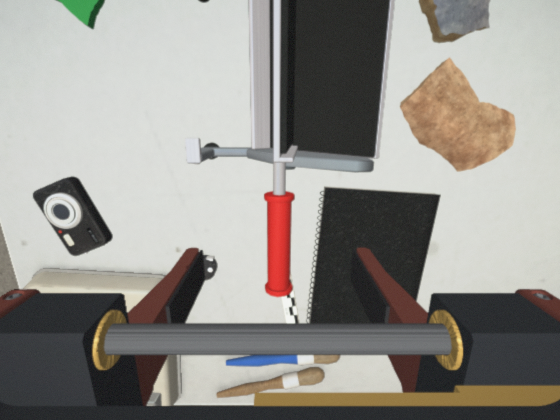

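The red grip, at pixels (278,195) to (278,292), lies between the fingers and matches my measurement. Going down to close on it.

```bash
python3 -m crank '[{"tx":0,"ty":0,"tz":-1.5,"wx":0,"wy":0,"wz":0},{"tx":0,"ty":0,"tz":-3,"wx":0,"wy":0,"wz":0},{"tx":0,"ty":0,"tz":-4.2,"wx":0,"wy":0,"wz":0},{"tx":0,"ty":0,"tz":-4.6,"wx":0,"wy":0,"wz":0},{"tx":0,"ty":0,"tz":-4.6,"wx":0,"wy":0,"wz":0}]' 1 12 && python3 -m crank '[{"tx":0,"ty":0,"tz":0,"wx":0,"wy":0,"wz":0},{"tx":0,"ty":0,"tz":0,"wx":0,"wy":0,"wz":0},{"tx":0,"ty":0,"tz":0,"wx":0,"wy":0,"wz":0},{"tx":0,"ty":0,"tz":0,"wx":0,"wy":0,"wz":0},{"tx":0,"ty":0,"tz":0,"wx":0,"wy":0,"wz":0},{"tx":0,"ty":0,"tz":0,"wx":0,"wy":0,"wz":0},{"tx":0,"ty":0,"tz":0,"wx":0,"wy":0,"wz":0},{"tx":0,"ty":0,"tz":0,"wx":0,"wy":0,"wz":0}]' 0 12
```

```text
time: 2.3
position: [586.6, -265.2, 357.3]
tool_rot: [-0.001, 0.71, 0.705, -0.0]
contact_force: [-0.7, -0.3, -0.1]
width: 0.998
grasp_force: 0.0
time: 3.1
position: [586.9, -265.0, 358.7]
tool_rot: [0.0, 0.71, 0.705, 0.0]
contact_force: [1.0, 0.1, -0.2]
width: 0.313
grasp_force: 0.0
```

```bash
python3 -m crank '[{"tx":0,"ty":0,"tz":0,"wx":0,"wy":0,"wz":0},{"tx":0,"ty":0,"tz":0,"wx":0,"wy":0,"wz":0},{"tx":0,"ty":0,"tz":0,"wx":0,"wy":0,"wz":0},{"tx":0,"ty":0,"tz":0,"wx":0,"wy":0,"wz":0}]' 0 12 && python3 -m crank '[{"tx":-1.1,"ty":0,"tz":-0.16,"wx":0,"wy":0,"wz":0},{"tx":-2.26,"ty":0,"tz":-0.47,"wx":0,"wy":0,"wz":0},{"tx":-3.38,"ty":0,"tz":-0.92,"wx":0,"wy":0,"wz":0},{"tx":-4.43,"ty":0,"tz":-1.49,"wx":0,"wy":0,"wz":0},{"tx":-5.4,"ty":0,"tz":-2.19,"wx":0,"wy":0,"wz":0},{"tx":-6.29,"ty":0,"tz":-3.0,"wx":0,"wy":0,"wz":0},{"tx":-7.07,"ty":0,"tz":-3.91,"wx":0,"wy":0,"wz":0},{"tx":-7.74,"ty":0,"tz":-4.9,"wx":0,"wy":0,"wz":0}]'
```

```text
time: 3.5
position: [587.0, -265.1, 358.7]
tool_rot: [0.0, 0.71, 0.705, 0.0]
contact_force: [1.1, 0.1, -0.7]
width: 0.176
grasp_force: 12.0
time: 4.3
position: [508.8, -264.8, 308.7]
tool_rot: [-0.0, 0.71, 0.705, 0.0]
contact_force: [3.3, 3.2, 2.0]
width: 0.178
grasp_force: 12.0
```

```bash
python3 -m crank '[{"tx":-0.54,"ty":0,"tz":-1.07,"wx":0,"wy":0,"wz":0},{"tx":-0.95,"ty":0,"tz":-2.2,"wx":0,"wy":0,"wz":0},{"tx":-1.23,"ty":0,"tz":-3.37,"wx":0,"wy":0,"wz":0},{"tx":-1.34,"ty":0,"tz":-4.26,"wx":0,"wy":0,"wz":0},{"tx":-1.37,"ty":0,"tz":-4.8,"wx":0,"wy":0,"wz":0},{"tx":-1.37,"ty":0,"tz":-5.2,"wx":0,"wy":0,"wz":0},{"tx":-1.37,"ty":0,"tz":-5.4,"wx":0,"wy":0,"wz":0},{"tx":-1.37,"ty":0,"tz":-5.4,"wx":0,"wy":0,"wz":0}]'
```

```text
time: 5.1
position: [496.3, -265.9, 256.7]
tool_rot: [0.001, 0.71, 0.704, -0.0]
contact_force: [-0.6, 1.6, 14.1]
width: 0.176
grasp_force: 12.0
```

```bash
python3 -m crank '[{"tx":0,"ty":0,"tz":0,"wx":0,"wy":0,"wz":0},{"tx":0,"ty":0,"tz":0,"wx":0,"wy":0,"wz":0},{"tx":0,"ty":0,"tz":0,"wx":0,"wy":0,"wz":0},{"tx":0,"ty":0,"tz":1,"wx":0,"wy":0,"wz":0},{"tx":0,"ty":0,"tz":4,"wx":0,"wy":0,"wz":0},{"tx":0,"ty":0,"tz":8,"wx":0,"wy":0,"wz":0},{"tx":0,"ty":0,"tz":12,"wx":0,"wy":0,"wz":0},{"tx":0,"ty":0,"tz":15,"wx":0,"wy":0,"wz":0}]' 1 && python3 - <<'E'
from h import *
im,d,k=cam('top');P=cloud(d,k);np.savez('t2',im=im,d=d,P=P)
q=P[100:230,285:385][d[100:230,285:385]>0]
s=q[(q[:,1]>-195)&(q[:,1]<-65)&(q[:,0]>500)&(q[:,0]<585)]
A=np.c_[s[:,0]-540,s[:,1]+130,np.ones(len(s))]
for _ in range(3):
    c,*_=np.linalg.lstsq(A,s[:,2],rcond=None);r=s[:,2]-A@c;k2=abs(r)<8;s=s[k2];A=A[k2]
print('flap plane dz/dx,dz/dy,z',c,len(s),r.std())
a=q[(q[:,2]>90)&(q[:,2]<115)&(q[:,0]<590)]
print(np.percentile(a,[1,99],axis=0))
save('t2',cv2.resize(im[115:265,130:420],None,fx=2.7,fy=2.7,interpolation=2))
h=cv2.cvtColor(im,cv2.COLOR_RGB2HSV);m=((h[...,0]<8)|(h[...,0]>172))&(h[...,1]>160)&(h[...,2]>80)&(d>0);m[:,:350]=0;m[:,420:]=0
g=P[m];print(len(g),g.min(0) if len(g) else 0,g.max(0) if len(g) else 0)
E
```

```text
time: 5.9
position: [495.9, -265.0, 408.7]
tool_rot: [0.001, 0.71, 0.705, 0.0]
contact_force: [0.2, 0.3, 0.4]
width: 0.869
grasp_force: 0.0
flap plane dz/dx,dz/dy,z [-6.77041371e-04  7.82944381e-04  1.02139542e+02] 1397 2.293200299397499
[[ 488.52060455 -269.20625953   92.47683729]
 [ 588.95733412  -47.99962853  108.15625543]]
85 [ 490.19444471 -284.07698916   97.14538784] [ 501.44093428 -227.06613551  111.50736657]
```

View pics/t2.png

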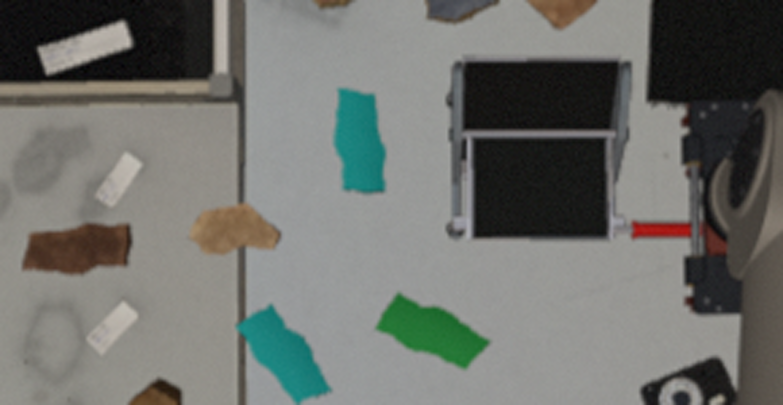

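The flap lies level (plane z about 101, tilt zero), with the grip centred at x≈496. The red sherd is at crop pixel (77,247). Moving over to it.

```bash
python3 -m crank '[{"tx":0,"ty":2,"tz":0.5,"wx":0,"wy":0,"wz":0},{"tx":0,"ty":6,"tz":0.5,"wx":0,"wy":0,"wz":0},{"tx":0,"ty":10.5,"tz":0.5,"wx":0,"wy":0,"wz":0},{"tx":0,"ty":15,"tz":0.5,"wx":0,"wy":0,"wz":0},{"tx":0,"ty":19.5,"tz":0.5,"wx":0,"wy":0,"wz":0},{"tx":0,"ty":24,"tz":0.5,"wx":0,"wy":0,"wz":0},{"tx":0,"ty":28.5,"tz":0.5,"wx":0,"wy":0,"wz":0},{"tx":0,"ty":33,"tz":0.5,"wx":0,"wy":0,"wz":0}]' && python3 -m crank '[{"tx":0,"ty":4.5,"tz":0,"wx":0,"wy":0,"wz":0},{"tx":0,"ty":9,"tz":0,"wx":0,"wy":0,"wz":0},{"tx":0,"ty":13.5,"tz":0,"wx":0,"wy":0,"wz":0},{"tx":0,"ty":18,"tz":0,"wx":0,"wy":0,"wz":0},{"tx":0,"ty":22,"tz":0,"wx":0,"wy":0,"wz":0},{"tx":0,"ty":25.5,"tz":0,"wx":0,"wy":0,"wz":0},{"tx":0,"ty":25.5,"tz":0,"wx":0,"wy":0,"wz":0},{"tx":0,"ty":25.5,"tz":0,"wx":0,"wy":0,"wz":0}]' && python3 - <<'E'
from h import *
im,d,k=cam('wrist');P=cloud(d,k);save('w3',im)
h=cv2.cvtColor(im,cv2.COLOR_RGB2HSV)
m=((h[...,0]<18)&(h[...,1]>95)&(h[...,2]<115)&(d>0)&(P[...,2]>8)&(P[...,2]<35)).astype(np.uint8)
n,l,st,ce=cv2.connectedComponentsWithStats(cv2.morphologyEx(m,cv2.MORPH_OPEN,np.ones((5,5))))
for i in range(1,n):
    if st[i,4]>500:
        q=P[l==i];r=cv2.minAreaRect(q[:,:2].astype(np.float32));mo=cv2.PCACompute(q[:,:2].astype(np.float32),None)
        print(st[i],r,mo[0],mo[1][0],np.percentile(q,[.5,99.5],axis=0))
        # width along long axis: x-range per y slice
        for y in range(320,440,10):
            s=q[abs(q[:,1]-y)<3]
            if len(s)>5:print(y,s[:,0].min().round(1),s[:,0].max().round(1),np.median(s[:,2]).round(1))
E
```

```text
time: 6.75
position: [494.4, 67.6, 410.1]
tool_rot: [-0.0, 0.709, 0.705, -0.001]
contact_force: [1.1, 0.8, -0.2]
width: 1.002
grasp_force: 0.0
time: 7.55
position: [494.5, 320.8, 409.7]
tool_rot: [-0.0, 0.709, 0.706, -0.001]
contact_force: [-0.2, -1.0, 0.3]
width: 1.003
grasp_force: 0.0
[ 255   97   41   91 2197] ((488.3252258300781, 377.2967834472656), (47.11903381347656, 106.18974304199219), 12.623186111450195) [[490.22388 376.43073]] [-0.12167568  0.99257   ] [[467.95652989 325.81044086  15.89833957]
 [514.43685441 428.85449619  21.40598682]]
330 479.5 502.1 19.9
340 479.6 512.1 19.7
350 473.5 515.7 18.8
360 470.0 515.6 18.5
370 466.4 505.6 18.8
380 468.0 505.5 18.8
390 477.9 500.6 19.2
400 470.9 504.2 18.5
410 468.7 505.4 18.4
420 470.1 500.6 18.4
430 479.7 492.4 18.4
[119 184  45  42 646] ((322.5680236816406, 305.02374267578125), (15.23803424835205, 64.29214477539062), 36.241615295410156) [[324.37775 305.49454]] [-0.669294    0.74299777] [[299.36594929 276.46633797   8.25906589]
 [343.04701037 327.18999899  33.6977131 ]]
320 301.9 319.1 21.3
```

View pics/w3.png

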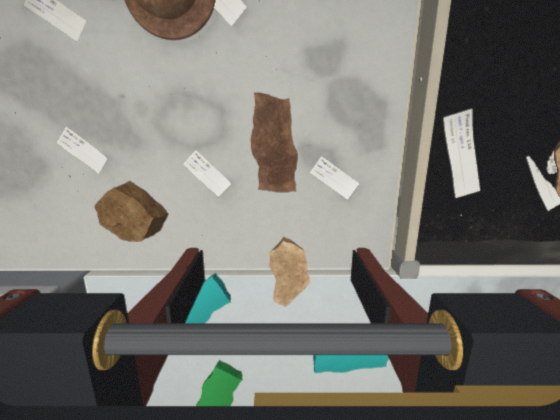

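The red sherd spans about (251,93) to (298,192) with a wavy outline and runs almost along y. I'll refine its mask to get its axis.

```bash
python3 - <<'E'
from h import *
im,d,k=cam('wrist');P=cloud(d,k)
h=cv2.cvtColor(im,cv2.COLOR_RGB2HSV)
R=im.astype(int)
m=((R[...,0]-R[...,2]>14)&(d>0)).astype(np.uint8);m[:,:235]=0;m[:,315:]=0;m[:80]=0;m[205:]=0
m=cv2.morphologyEx(m,cv2.MORPH_OPEN,np.ones((3,3)))
m=cv2.morphologyEx(m,cv2.MORPH_CLOSE,np.ones((5,5)))
f,cx,cy,Rm,t=k
v,u=np.nonzero(m);ray=np.c_[(u-cx)/f,(v-cy)/f,np.ones(len(u))]@Rm;o=-Rm.T@t
zt=17.;Q=o+ray*((zt-o[2])/ray[:,2])[:,None]
q=Q[:,:2].astype(np.float32)
print(m.sum(),cv2.minAreaRect(q));print(*cv2.PCACompute(q,None))
for y in range(315,445,8):
    s=q[abs(q[:,1]-y)<2.5]
    if len(s)>3:print(y,s[:,0].min().round(1),s[:,0].max().round(1),(s[:,0].max()-s[:,0].min()).round(1),((s[:,0].max()+s[:,0].min())/2).round(1))
print('wall max z x550-640',P[(d>0)&(P[...,0]>545)&(P[...,0]<650)&(P[...,1]>330)&(P[...,1]<420)][:,2].max())
E
```

```text
3856 ((489.0386657714844, 376.0853576660156), (56.864627838134766, 118.58512115478516), 0.7658776044845581)
[[489.17654 376.51633]] [[-0.11046069  0.9938805 ]
 [ 0.9938805   0.11046069]]
315 495.4 505.6 10.2 500.5
323 468.8 516.9 48.1 492.9
331 470.3 516.9 46.6 493.6
339 469.2 514.2 45.0 491.7
347 469.4 516.6 47.2 493.0
355 467.2 517.8 50.5 492.5
363 462.5 517.7 55.1 490.1
371 461.5 517.6 56.1 489.5
379 460.6 512.6 52.0 486.6
387 460.8 511.3 50.6 486.0
395 463.4 510.1 46.7 486.7
403 463.8 510.0 46.2 486.9
411 463.9 510.0 46.1 486.9
419 466.5 508.7 42.2 487.6
427 466.7 507.5 40.8 487.1
435 467.0 484.3 17.4 475.6
wall max z x550-640 345.0501145489992
```

```bash
python3 -m crank '[{"tx":-0.3,"ty":2.6,"tz":-2,"wx":0,"wy":0,"wz":0},{"tx":-0.6,"ty":5.2,"tz":-6,"wx":0,"wy":0,"wz":0},{"tx":-0.6,"ty":5.2,"tz":-10,"wx":0,"wy":0,"wz":0},{"tx":-0.6,"ty":5.2,"tz":-14,"wx":0,"wy":0,"wz":0},{"tx":-0.6,"ty":5.2,"tz":-17,"wx":0,"wy":0,"wz":0},{"tx":-0.6,"ty":5.2,"tz":-19,"wx":0,"wy":0,"wz":0},{"tx":-0.6,"ty":5.2,"tz":-20,"wx":0,"wy":0,"wz":0},{"tx":-0.6,"ty":5.2,"tz":-20,"wx":0,"wy":0,"wz":0}]' 1 && python3 -m crank '[{"tx":0,"ty":0,"tz":-0.8,"wx":0,"wy":0,"wz":0},{"tx":0,"ty":0,"tz":-1.5,"wx":0,"wy":0,"wz":0},{"tx":0,"ty":0,"tz":-2,"wx":0,"wy":0,"wz":0},{"tx":0,"ty":0,"tz":-2.3,"wx":0,"wy":0,"wz":0},{"tx":0,"ty":0,"tz":-2.3,"wx":0,"wy":0,"wz":0},{"tx":0,"ty":0,"tz":-2.3,"wx":0,"wy":0,"wz":0}]'; python3 - <<'E'
from h import *
im,d,k=cam('wrist');save('w4',im)
E
```

```text
time: 8.45
position: [490.0, 370.5, 209.6]
tool_rot: [0.0, 0.71, 0.704, -0.001]
contact_force: [0.2, -0.9, 0.5]
width: 0.998
grasp_force: 0.0
time: 9.05
position: [489.9, 372.1, 187.8]
tool_rot: [-0.0, 0.71, 0.705, 0.0]
contact_force: [-0.3, 0.6, 0.3]
width: 1.0
grasp_force: 0.0
```

View pics/w4.png

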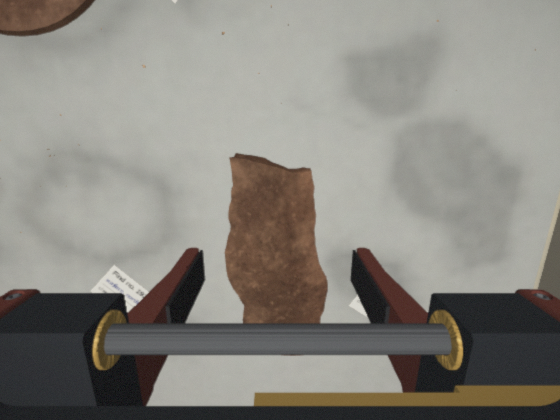

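The sherd (228 to 328 px) sits midway between the fingers (203 and 352), ready to be gripped.

```bash
python3 -m crank '[{"tx":0,"ty":0,"tz":0,"wx":0,"wy":0,"wz":0},{"tx":0,"ty":0,"tz":0,"wx":0,"wy":0,"wz":0},{"tx":0,"ty":0,"tz":0,"wx":0,"wy":0,"wz":0},{"tx":0,"ty":0,"tz":0,"wx":0,"wy":0,"wz":0},{"tx":0,"ty":0,"tz":0,"wx":0,"wy":0,"wz":0},{"tx":0,"ty":0,"tz":0,"wx":0,"wy":0,"wz":0},{"tx":0,"ty":0,"tz":0,"wx":0,"wy":0,"wz":0},{"tx":0,"ty":0,"tz":0,"wx":0,"wy":0,"wz":0}]' 0 25 && python3 -m crank '[{"tx":0,"ty":0,"tz":0.5,"wx":0,"wy":0,"wz":0},{"tx":0,"ty":0,"tz":1.5,"wx":0,"wy":0,"wz":0},{"tx":0,"ty":0,"tz":4,"wx":0,"wy":0,"wz":0},{"tx":0,"ty":0,"tz":7,"wx":0,"wy":0,"wz":0},{"tx":0,"ty":0,"tz":10,"wx":0,"wy":0,"wz":0},{"tx":0,"ty":0,"tz":13,"wx":0,"wy":0,"wz":0},{"tx":0,"ty":0,"tz":15,"wx":0,"wy":0,"wz":0},{"tx":0,"ty":0,"tz":16,"wx":0,"wy":0,"wz":0}]'
```

```text
time: 9.9
position: [489.8, 371.9, 187.7]
tool_rot: [0.0, 0.71, 0.705, -0.0]
contact_force: [-1.3, -0.8, 1.6]
width: 0.642
grasp_force: 24.7
time: 10.7
position: [490.0, 372.3, 350.5]
tool_rot: [0.0, 0.71, 0.705, 0.002]
contact_force: [1.6, -0.1, -1.5]
width: 0.638
grasp_force: 24.7
```

```bash
python3 -m crank '[{"tx":0.2,"ty":-2,"tz":0,"wx":0,"wy":0,"wz":0},{"tx":0.6,"ty":-6,"tz":0,"wx":0,"wy":0,"wz":0},{"tx":1,"ty":-10,"tz":0,"wx":0,"wy":0,"wz":0},{"tx":1.4,"ty":-14,"tz":0,"wx":0,"wy":0,"wz":0},{"tx":1.8,"ty":-18,"tz":0,"wx":0,"wy":0,"wz":0},{"tx":2.2,"ty":-22,"tz":0,"wx":0,"wy":0,"wz":0},{"tx":2.6,"ty":-26,"tz":0,"wx":0,"wy":0,"wz":0},{"tx":3,"ty":-30,"tz":0,"wx":0,"wy":0,"wz":0}]' && python3 -m crank '[{"tx":0.4,"ty":-4,"tz":0,"wx":0,"wy":0,"wz":0},{"tx":0.8,"ty":-8,"tz":0,"wx":0,"wy":0,"wz":0},{"tx":1.2,"ty":-12,"tz":0,"wx":0,"wy":0,"wz":0},{"tx":1.6,"ty":-16,"tz":0,"wx":0,"wy":0,"wz":0},{"tx":2,"ty":-19,"tz":0,"wx":0,"wy":0,"wz":0},{"tx":2.2,"ty":-20.6,"tz":0,"wx":0,"wy":0,"wz":0},{"tx":2.2,"ty":-20.6,"tz":0,"wx":0,"wy":0,"wz":0},{"tx":2.2,"ty":-20.6,"tz":0,"wx":0,"wy":0,"wz":0}]'; python3 - <<'E'
from h import *
im,d,k=cam('wrist');save('w5',im);P=cloud(d,k)
R=im.astype(int);z=P[...,2]
m=((R[...,0]-R[...,2]>10)&(d>0)&(z>150)&(z<200)).astype(np.uint8);m[:,:206]=0;m[:,350:]=0;m[310:]=0
q=P[m>0];print(m.sum(),np.percentile(q,[1,50,99],axis=0).round(1))
f,cx,cy,Rm,t=k
def pix(p): c=Rm@p+t; return (c[:2]/c[2]*f+[cx,cy]).round(0)
print([pix(np.array(p,float)) for p in((597,-58,105),(597,-202,105),(485,-58,105))])
for y in range(-130,-60,10):
    s=q[abs(q[:,1]-y)<3]
    if len(s)>3: print(y,s[:,0].min().round(1),s[:,0].max().round(1),np.median(s[:,2]).round(1))
E
```

```text
time: 11.5
position: [519.5, 70.2, 347.5]
tool_rot: [-0.0, 0.71, 0.705, -0.0]
contact_force: [-0.4, -0.4, -2.1]
width: 0.64
grasp_force: 24.7
time: 12.3
position: [541.8, -132.5, 347.5]
tool_rot: [-0.001, 0.709, 0.705, 0.0]
contact_force: [-0.7, -0.2, -1.8]
width: 0.639
grasp_force: 24.7
13792 [[ 508.  -153.6  168.1]
 [ 539.6 -114.   177.8]
 [ 575.4  -69.3  194.3]]
[array([354., 132.]), array([342., 306.]), array([198., 132.])]
-130 513.4 567.8 178.3
-120 504.5 578.7 178.6
-110 514.8 562.1 178.0
-100 516.5 562.3 177.6
-90 517.4 561.5 177.5
-80 519.4 561.3 177.3
-70 518.6 542.2 176.0
```

View pics/w5.png

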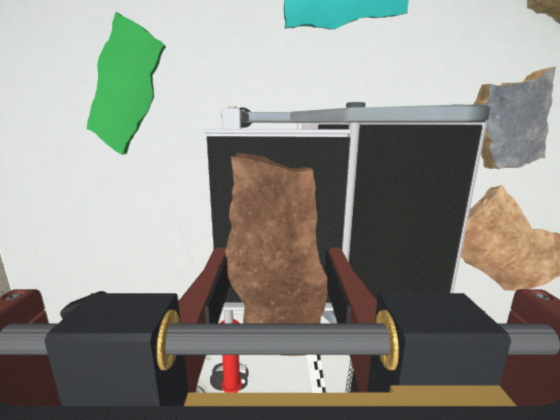

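The sherd is above the pad with its far end at about row 155 (y≈-69) inside the fence at row 132. So it is centred at y≈-130 and lowering can start.

```bash
python3 -m crank '[{"tx":0,"ty":0,"tz":-1.5,"wx":0,"wy":0,"wz":0},{"tx":0,"ty":0,"tz":-3,"wx":0,"wy":0,"wz":0},{"tx":0,"ty":0,"tz":-4.2,"wx":0,"wy":0,"wz":0},{"tx":0,"ty":0,"tz":-5,"wx":0,"wy":0,"wz":0},{"tx":0,"ty":0,"tz":-5.4,"wx":0,"wy":0,"wz":0},{"tx":0,"ty":0,"tz":-5.6,"wx":0,"wy":0,"wz":0},{"tx":0,"ty":0,"tz":-5.6,"wx":0,"wy":0,"wz":0}]' && python3 -m crank '[{"tx":0,"ty":0,"tz":-0.1,"wx":0,"wy":0,"wz":0},{"tx":0,"ty":0,"tz":-0.2,"wx":0,"wy":0,"wz":0},{"tx":0,"ty":0,"tz":-0.2,"wx":0,"wy":0,"wz":0}]'
```

```text
time: 13.05
position: [542.0, -134.0, 291.6]
tool_rot: [-0.0, 0.71, 0.705, 0.0]
contact_force: [0.1, 0.1, -1.2]
width: 0.638
grasp_force: 24.7
time: 13.35
position: [541.9, -134.1, 289.8]
tool_rot: [0.0, 0.71, 0.705, 0.0]
contact_force: [-0.2, -0.2, -1.2]
width: 0.644
grasp_force: 24.7
```

```bash
python3 -m crank '[{"tx":0,"ty":0,"tz":-0.05,"wx":0,"wy":0,"wz":0},{"tx":0,"ty":0,"tz":-0.1,"wx":0,"wy":0,"wz":0},{"tx":0,"ty":0,"tz":-0.1,"wx":0,"wy":0,"wz":0}]' && python3 -m crank '[{"tx":0,"ty":0,"tz":-0.05,"wx":0,"wy":0,"wz":0},{"tx":0,"ty":0,"tz":-0.1,"wx":0,"wy":0,"wz":0},{"tx":0,"ty":0,"tz":-0.1,"wx":0,"wy":0,"wz":0}]'
```

```text
time: 13.65
position: [541.9, -134.1, 288.7]
tool_rot: [0.0, 0.71, 0.705, 0.0]
contact_force: [-0.3, -0.4, -0.8]
width: 0.637
grasp_force: 24.7
time: 13.95
position: [541.9, -134.0, 288.6]
tool_rot: [0.0, 0.71, 0.705, -0.0]
contact_force: [-2.7, 0.6, 7.3]
width: 0.638
grasp_force: 24.7
```

```bash
python3 -m crank '[{"tx":0,"ty":0,"tz":0,"wx":0,"wy":0,"wz":0},{"tx":0,"ty":0,"tz":0,"wx":0,"wy":0,"wz":0},{"tx":0,"ty":0,"tz":0,"wx":0,"wy":0,"wz":0},{"tx":0,"ty":0,"tz":0,"wx":0,"wy":0,"wz":0},{"tx":0,"ty":0,"tz":1,"wx":0,"wy":0,"wz":0},{"tx":0,"ty":0,"tz":4,"wx":0,"wy":0,"wz":0},{"tx":0,"ty":0,"tz":8,"wx":0,"wy":0,"wz":0},{"tx":0,"ty":0,"tz":11,"wx":0,"wy":0,"wz":0}]' 0.9 && python3 -m crank '[{"tx":-1,"ty":-3,"tz":0.5,"wx":0,"wy":0,"wz":0},{"tx":-2.5,"ty":-7,"tz":1,"wx":0,"wy":0,"wz":0},{"tx":-4,"ty":-10.5,"tz":1,"wx":0,"wy":0,"wz":0},{"tx":-4.6,"ty":-13.1,"tz":1,"wx":0,"wy":0,"wz":0},{"tx":-4.6,"ty":-13.1,"tz":1,"wx":0,"wy":0,"wz":0},{"tx":-4.6,"ty":-13.1,"tz":1,"wx":0,"wy":0,"wz":0}]'; python3 - <<'E'
from h import *
im,d,k=cam('top');P=cloud(d,k)
R=im.astype(int);z=P[...,2]
m=((R[...,0]-R[...,2]>14)&(d>0)&(z>95)&(z<140)).astype(np.uint8);m[:,:295]=0;m[:,362:]=0
q=P[m>0];print(m.sum(),np.percentile(q,[1,50,99],axis=0).round(1),cv2.minAreaRect(q[:,:2].astype(np.float32)))
s=robot.read_state();print(s['position'],s['width'])
save('t3',np.hstack([cv2.resize(im[120:230,280:420],None,fx=2.8,fy=2.8,interpolation=2),cv2.resize(cam('wrist')[0],(400,308))]))
E
```

```text
time: 14.75
position: [542.1, -133.8, 400.4]
tool_rot: [0.001, 0.709, 0.705, 0.001]
contact_force: [-0.1, 0.3, 1.0]
width: 0.9
grasp_force: 0.0
time: 15.35
position: [495.8, -265.1, 408.1]
tool_rot: [0.0, 0.71, 0.704, 0.0]
contact_force: [0.2, 1.1, 0.2]
width: 0.898
grasp_force: 0.0
770 [[ 515.2 -188.1   99.7]
 [ 542.2 -129.5  119.9]
 [ 572.7  -71.4  126. ]] ((542.845458984375, -129.86109924316406), (60.821834564208984, 122.62786865234375), 0.07652109861373901)
[ 496.20599307 -264.00614819  408.13587676] 0.9030019942663527
```

View pics/t3.png

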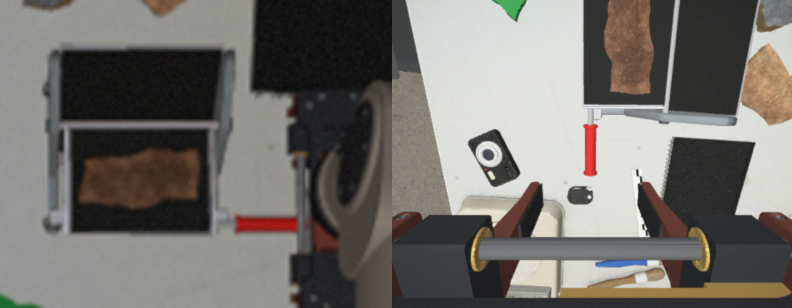

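The sherd lies at (543,-130), parallel to the hinge and between the fences. Now for the grip.

```bash
python3 -m crank '[{"tx":0,"ty":0,"tz":-2,"wx":0,"wy":0,"wz":0},{"tx":0,"ty":0,"tz":-6,"wx":0,"wy":0,"wz":0},{"tx":0,"ty":0,"tz":-10,"wx":0,"wy":0,"wz":0},{"tx":0,"ty":0,"tz":-12.5,"wx":0,"wy":0,"wz":0},{"tx":0,"ty":0,"tz":-14,"wx":0,"wy":0,"wz":0},{"tx":0,"ty":0,"tz":-14.9,"wx":0,"wy":0,"wz":0},{"tx":0,"ty":0,"tz":-14.9,"wx":0,"wy":0,"wz":0}]' 0.6 12 && python3 -m crank '[{"tx":0,"ty":0,"tz":0,"wx":0,"wy":0,"wz":0},{"tx":0,"ty":0,"tz":0,"wx":0,"wy":0,"wz":0},{"tx":0,"ty":0,"tz":0,"wx":0,"wy":0,"wz":0},{"tx":0,"ty":0,"tz":0,"wx":0,"wy":0,"wz":0},{"tx":0,"ty":0,"tz":0,"wx":0,"wy":0,"wz":0},{"tx":0,"ty":0,"tz":0,"wx":0,"wy":0,"wz":0},{"tx":0,"ty":0,"tz":0,"wx":0,"wy":0,"wz":0},{"tx":0,"ty":0,"tz":0,"wx":0,"wy":0,"wz":0}]' 0 12
```

```text
time: 16.15
position: [496.2, -264.4, 258.4]
tool_rot: [-0.0, 0.709, 0.705, 0.0]
contact_force: [-0.2, -0.2, 0.7]
width: 0.601
grasp_force: 0.0
time: 16.95
position: [496.3, -265.2, 259.0]
tool_rot: [0.001, 0.71, 0.705, 0.0]
contact_force: [0.8, -0.4, 2.3]
width: 0.173
grasp_force: 12.0
```

```bash
python3 -m crank '[{"tx":0.01,"ty":0,"tz":0.5,"wx":0,"wy":0,"wz":0},{"tx":0.05,"ty":0,"tz":1,"wx":0,"wy":0,"wz":0},{"tx":0.11,"ty":0,"tz":1.49,"wx":0,"wy":0,"wz":0},{"tx":0.2,"ty":0,"tz":1.99,"wx":0,"wy":0,"wz":0},{"tx":0.31,"ty":0,"tz":2.47,"wx":0,"wy":0,"wz":0},{"tx":0.45,"ty":0,"tz":2.96,"wx":0,"wy":0,"wz":0},{"tx":0.61,"ty":0,"tz":3.43,"wx":0,"wy":0,"wz":0},{"tx":0.79,"ty":0,"tz":3.89,"wx":0,"wy":0,"wz":0}]' && python3 -m crank '[{"tx":0.21,"ty":0,"tz":0.46,"wx":0,"wy":0,"wz":0},{"tx":0.43,"ty":0,"tz":0.9,"wx":0,"wy":0,"wz":0},{"tx":0.68,"ty":0,"tz":1.34,"wx":0,"wy":0,"wz":0},{"tx":0.96,"ty":0,"tz":1.76,"wx":0,"wy":0,"wz":0},{"tx":1.25,"ty":0,"tz":2.16,"wx":0,"wy":0,"wz":0},{"tx":1.56,"ty":0,"tz":2.55,"wx":0,"wy":0,"wz":0},{"tx":1.89,"ty":0,"tz":2.93,"wx":0,"wy":0,"wz":0},{"tx":2.24,"ty":0,"tz":3.28,"wx":0,"wy":0,"wz":0}]'
```

```text
time: 17.75
position: [503.3, -265.3, 297.5]
tool_rot: [-0.001, 0.71, 0.704, -0.001]
contact_force: [2.1, -2.8, -6.8]
width: 0.177
grasp_force: 12.0
time: 18.55
position: [523.1, -265.6, 330.1]
tool_rot: [-0.004, 0.71, 0.704, -0.004]
contact_force: [-16.2, -0.2, 7.2]
width: 0.177
grasp_force: 12.0
```

I've now viewed 11 pictures, one over the limit of 10, so from here on I'll measure numerically only.

```bash
cat > m.py <<'E'
from h import *
im,d,k=cam('scene');P=cloud(d,k);R=im.astype(int);z=P[...,2]
box=(P[...,0]>480)&(P[...,0]<680)&(d>0)
fl=box&(P[...,1]>-215)&(P[...,1]<-45)&(z>60)
sh=box&(P[...,1]>-205)&(P[...,1]<-55)&(R[...,0]-R[...,2]>14)&(z>15)
h=cv2.cvtColor(im,cv2.COLOR_RGB2HSV)
g=box&((h[...,0]<8)|(h[...,0]>172))&(h[...,1]>150)&(h[...,2]>70)&(P[...,1]<-215)&(P[...,1]>-300)&(z>60)
print('scene grip',g.sum(),np.median(P[g],0).round(1) if g.any() else '')
print('sherd scene',sh.sum(),np.percentile(P[sh],[2,50,98],axis=0).round(1) if sh.any() else '')
im,d,k=cam('top');P=cloud(d,k);R=im.astype(int);z=P[...,2]
sh=(d>0)&(P[...,0]>490)&(P[...,0]<690)&(P[...,1]>-205)&(P[...,1]<-55)&(R[...,0]-R[...,2]>14)&(z>15)
print('sherd top',sh.sum(),np.percentile(P[sh],[2,50,98],axis=0).round(1) if sh.any() else '')
if sh.sum()>50:
    q=P[sh];A=np.c_[q[:,0]-q[:,0].mean(),q[:,1]+130,np.ones(len(q))];print('plane',np.linalg.lstsq(A,q[:,2],rcond=None)[0],cv2.minAreaRect(q[:,:2].astype(np.float32)))
s=robot.read_state();print(s['time'],s['position'],s['contact_force'],s['torque'],s['width'])
E
python3 m.py
```

```text
scene grip 50 [ 517.  -244.9  166.5]
sherd scene 322 [[ 546.6 -182.5  127.5]
 [ 561.3 -117.1  147.7]
 [ 589.9  -69.9  159.1]]
sherd top 646 [[ 554.1 -184.6   81.4]
 [ 577.6 -129.2  142.6]
 [ 607.   -74.7  157.3]]
plane [-6.96421734e-01  4.93296283e-02  1.40202863e+02] ((582.189453125, -132.6668701171875), (55.542972564697266, 126.72259521484375), 6.204554557800293)
18.65 [ 523.48557833 -265.5182496   330.74773755] [-15.03051913  -0.75816295  10.27062903] [-0.19288836  3.41652793  0.00838849] 0.1846914785709878
```

```bash
python3 -m crank '[{"tx":-0.3,"ty":0,"tz":0,"wx":0,"wy":0,"wz":0},{"tx":-0.3,"ty":0,"tz":0,"wx":0,"wy":0,"wz":0},{"tx":-0.3,"ty":0,"tz":0,"wx":0,"wy":0,"wz":0}]' 0 30; python3 m.py
```

```text
time: 18.95
position: [522.2, -265.4, 330.8]
tool_rot: [-0.001, 0.71, 0.704, -0.001]
contact_force: [-7.5, -2.6, 3.2]
width: 0.171
grasp_force: 30.0
scene grip 53 [ 516.9 -244.3  166.9]
sherd scene 301 [[ 581.3 -171.8   97.4]
 [ 594.5 -111.4  118.8]
 [ 622.8  -59.5  130.7]]
sherd top 618 [[ 583.5 -176.4   94.6]
 [ 603.6 -120.6  120. ]
 [ 628.8  -63.5  133. ]]
plane [-6.12667509e-01 -1.79432693e-02  1.18387443e+02] ((606.08642578125, -121.8013687133789), (126.2375717163086, 48.41883087158203), 88.57857513427734)
19.05 [ 522.23623717 -265.39752509  330.829908  ] [-7.03479608 -2.2929317   3.00341061] [-0.51045146  1.64317319  0.01102815] 0.1732952640328674
```

```bash
python3 -m crank '[{"tx":0.3,"ty":0,"tz":0.42,"wx":0,"wy":0,"wz":0},{"tx":0.68,"ty":0,"tz":0.76,"wx":0,"wy":0,"wz":0},{"tx":1.06,"ty":0,"tz":1.08,"wx":0,"wy":0,"wz":0},{"tx":1.46,"ty":0,"tz":1.38,"wx":0,"wy":0,"wz":0},{"tx":1.88,"ty":0,"tz":1.66,"wx":0,"wy":0,"wz":0},{"tx":2.3,"ty":0,"tz":1.92,"wx":0,"wy":0,"wz":0},{"tx":2.74,"ty":0,"tz":2.16,"wx":0,"wy":0,"wz":0},{"tx":3.2,"ty":0,"tz":2.38,"wx":0,"wy":0,"wz":0}]' 0 30; python3 m.py
```

```text
time: 19.85
position: [552.9, -265.7, 355.8]
tool_rot: [-0.002, 0.71, 0.704, -0.003]
contact_force: [-14.8, -2.5, 15.3]
width: 0.177
grasp_force: 30.0
scene grip 51 [ 546.6 -240.7  189.9]
sherd scene 194 [[ 587.7 -169.8   96.5]
 [ 597.5 -106.9  128.4]
 [ 617.8  -59.   138.1]]
sherd top 518 [[ 589.5 -177.3   94.8]
 [ 605.7 -119.3  128.1]
 [ 628.3  -61.5  140.8]]
plane [-8.21140391e-01 -1.61245606e-02  1.25360246e+02] ((608.939453125, -121.81318664550781), (126.39288330078125, 41.33518600463867), 88.88430786132812)
19.95 [ 554.07877375 -265.68205688  356.46945538] [-13.16457957  -1.59493323  16.51767534] [-3.77518655e-01  3.28357010e+00 -1.22694471e-03] 0.17188416100390802
```

```bash
python3 -m crank '[{"tx":0.3,"ty":0,"tz":0.4,"wx":0,"wy":0,"wz":0},{"tx":0.75,"ty":0,"tz":0.57,"wx":0,"wy":0,"wz":0},{"tx":1.25,"ty":0,"tz":0.73,"wx":0,"wy":0,"wz":0},{"tx":1.7,"ty":0,"tz":0.86,"wx":0,"wy":0,"wz":0},{"tx":2.18,"ty":0,"tz":0.96,"wx":0,"wy":0,"wz":0},{"tx":2.6,"ty":0,"tz":1.03,"wx":0,"wy":0,"wz":0},{"tx":3,"ty":0,"tz":1.08,"wx":0,"wy":0,"wz":0},{"tx":3.37,"ty":0,"tz":1.11,"wx":0,"wy":0,"wz":0}]'; python3 m.py
```

```text
time: 20.75
position: [588.5, -266.0, 366.8]
tool_rot: [0.0, 0.71, 0.704, -0.001]
contact_force: [-7.0, -2.4, 6.4]
width: 0.171
grasp_force: 30.0
scene grip 57 [ 583.6 -242.9  200. ]
sherd scene 35 [[ 605.9 -101.4   97.5]
 [ 613.1  -66.4  126.3]
 [ 636.1  -56.7  135.9]]
sherd top 267 [[ 605.4 -176.1   97.1]
 [ 613.5 -120.1  139.3]
 [ 630.8  -64.1  149.4]]
plane [-1.37028719e+00 -2.52142088e-02  1.36685945e+02] ((618.2639770507812, -119.69386291503906), (122.05487823486328, 26.438304901123047), 89.16339111328125)
20.85 [ 588.89846789 -265.99446516  366.73055469] [-4.76589306 -4.26336932  3.87462565] [-0.87717795  1.18272576 -0.01190221] 0.17025306201557835
```

```bash
python3 -m crank '[{"tx":0.5,"ty":0,"tz":0.03,"wx":0,"wy":0,"wz":0},{"tx":1,"ty":0,"tz":0.03,"wx":0,"wy":0,"wz":0},{"tx":1.5,"ty":0,"tz":0,"wx":0,"wy":0,"wz":0},{"tx":2,"ty":0,"tz":-0.05,"wx":0,"wy":0,"wz":0},{"tx":2,"ty":0,"tz":-0.05,"wx":0,"wy":0,"wz":0}]'; python3 m.py
```

```text
time: 21.35
position: [609.2, -266.1, 366.2]
tool_rot: [0.001, 0.71, 0.704, -0.001]
contact_force: [-4.1, -4.7, 3.6]
width: 0.176
grasp_force: 30.0
scene grip 51 [ 604.2 -241.9  199.1]
sherd scene 16 [[609.7 -91.2  99.3]
 [621.7 -65.2 114.3]
 [635.5 -56.2 125.2]]
sherd top 94 [[ 589.6 -169.    75.6]
 [ 593.2 -113.5   88.1]
 [ 637.9  -71.5  111.7]]
plane [ 4.54745102e-01 -2.64397291e-02  9.13978059e+01] ((613.52587890625, -121.32821655273438), (48.475547790527344, 102.3534164428711), 1.5307610034942627)
21.45 [ 609.12898979 -266.11522794  366.23287776] [-1.23747954 -4.2936007   3.26885921] [-1.00513594  0.81915562 -0.01037885] 0.1741338775509389
```

```bash
python3 -m crank '[{"tx":0.3,"ty":0,"tz":-0.05,"wx":0,"wy":0,"wz":0},{"tx":0.6,"ty":0,"tz":-0.1,"wx":0,"wy":0,"wz":0},{"tx":0.98,"ty":0,"tz":-0.18,"wx":0,"wy":0,"wz":0},{"tx":1.3,"ty":0,"tz":-0.26,"wx":0,"wy":0,"wz":0},{"tx":1.6,"ty":0,"tz":-0.35,"wx":0,"wy":0,"wz":0},{"tx":1.75,"ty":0,"tz":-0.39,"wx":0,"wy":0,"wz":0},{"tx":1.75,"ty":0,"tz":-0.39,"wx":0,"wy":0,"wz":0},{"tx":1.75,"ty":0,"tz":-0.39,"wx":0,"wy":0,"wz":0}]'; python3 m.py
```

```text
time: 22.25
position: [626.3, -266.3, 362.0]
tool_rot: [0.001, 0.71, 0.704, -0.001]
contact_force: [-3.1, -3.9, 1.3]
width: 0.176
grasp_force: 30.0
scene grip 47 [ 621.9 -241.4  196.1]
sherd scene 412 [[ 566.7 -192.6   47. ]
 [ 583.1 -125.7   65.8]
 [ 599.9  -69.3   84.3]]
sherd top 466 [[ 567.8 -182.2   48.8]
 [ 583.7 -129.1   66.6]
 [ 594.2  -69.   101.6]]
plane [1.35556801e+00 9.51048475e-03 6.88448964e+01] ((580.0023803710938, -126.6707763671875), (30.232463836669922, 123.35995483398438), 0.4263799488544464)
22.35 [ 626.25984615 -266.25179101  362.06275619] [-3.48524424 -4.56886483  2.09628839] [-0.96201188  1.01049292 -0.03407488] 0.16978575303734184
```

```bash
python3 -m crank '[{"tx":0,"ty":0,"tz":0,"wx":0,"wy":0,"wz":0},{"tx":0,"ty":0,"tz":0,"wx":0,"wy":0,"wz":0},{"tx":0,"ty":0,"tz":0,"wx":0,"wy":0,"wz":0},{"tx":0,"ty":0,"tz":0,"wx":0,"wy":0,"wz":0},{"tx":0,"ty":0,"tz":1,"wx":0,"wy":0,"wz":0},{"tx":0,"ty":0,"tz":3,"wx":0,"wy":0,"wz":0},{"tx":0,"ty":0,"tz":6,"wx":0,"wy":0,"wz":0},{"tx":0,"ty":0,"tz":9,"wx":0,"wy":0,"wz":0}]' 0.6 && python3 -m crank '[{"tx":-1,"ty":-3,"tz":0,"wx":0,"wy":0,"wz":0},{"tx":-3,"ty":-7,"tz":0,"wx":0,"wy":0,"wz":0},{"tx":-5,"ty":-11,"tz":0,"wx":0,"wy":0,"wz":0},{"tx":-6,"ty":-14,"tz":0,"wx":0,"wy":0,"wz":0},{"tx":-6,"ty":-15,"tz":0,"wx":0,"wy":0,"wz":0},{"tx":-6,"ty":-15,"tz":0,"wx":0,"wy":0,"wz":0}]'; python3 m.py; python3 - <<'E'
from h import *
im,d,k=cam('scene');P=cloud(d,k);R=im.astype(int)
q=P[(d>0)&(R[...,0]-R[...,2]>14)&(P[...,0]>555)&(P[...,0]<605)&(P[...,1]>-200)&(P[...,1]<-60)&(P[...,2]>30)&(P[...,2]<100)]
for _ in range(3):
    c=q.mean(0);u,s,vt=np.linalg.svd(q-c,full_matrices=False);r=(q-c)@vt[2];q=q[abs(r)<3*r.std()];
print('normal',vt[2],'c',c,'resid',r.std())
w=(q-c)@vt[1];print('profile',[((q-c)@vt[2])[abs(w-a)<4].mean().round(2) for a in(-20,-12,-4,4,12,20)])
# change check against first top view
a=np.load('top.npz')['im'];b,_,_=cam('top');df=cv2.absdiff(cv2.GaussianBlur(a,(5,5),0),cv2.GaussianBlur(b,(5,5),0)).max(2)>35
n,l,st,ce=cv2.connectedComponentsWithStats(df.astype(np.uint8));print([tuple(x) for x in st[1:] if x[4]>15])
E
```

```text
time: 23.15
position: [626.3, -264.8, 452.4]
tool_rot: [-0.0, 0.709, 0.705, 0.0]
contact_force: [0.0, -0.9, 0.2]
width: 0.598
grasp_force: 0.0
time: 23.75
position: [566.0, -416.5, 451.2]
tool_rot: [0.0, 0.711, 0.704, 0.0]
contact_force: [-0.0, -0.4, 0.4]
width: 0.6
grasp_force: 0.0
scene grip 74 [ 620.6 -256.3  195.3]
sherd scene 408 [[ 566.7 -183.8   48.7]
 [ 583.  -125.7   65.4]
 [ 599.7  -69.9   84.8]]
sherd top 464 [[ 567.8 -182.4   49.2]
 [ 583.6 -128.8   67.4]
 [ 594.2  -68.9  101.2]]
plane [1.41767720e+00 8.64301688e-03 6.90045349e+01] ((580.27880859375, -126.79975891113281), (29.805362701416016, 123.42243957519531), 0.3303433060646057)
23.85 [ 567.49873336 -413.05910732  451.18662937] [ 0.25385254  0.99082389 -0.19245274] [-0.0414998  -0.07051377  0.02924486] 0.6024465197222738
normal [-0.77044557  0.00510062  0.63748537] c [ 582.27983318 -123.92723617   65.68510884] resid 2.545402409911937
profile [np.float64(0.45), np.float64(0.0), np.float64(-0.5), np.float64(0.01), np.float64(0.22), np.float64(-0.03)]
[(np.int32(448), np.int32(102), np.int32(68), np.int32(128), np.int32(
[... 1010 characters left out ...]
32(13), np.int32(14), np.int32(84)), (np.int32(294), np.int32(376), np.int32(10), np.int32(10), np.int32(44)), (np.int32(248), np.int32(379), np.int32(13), np.int32(19), np.int32(72)), (np.int32(453), np.int32(383), np.int32(13), np.int32(13), np.int32(52)), (np.int32(312), np.int32(387), np.int32(82), np.int32(24), np.int32(810)), (np.int32(410), np.int32(388), np.int32(42), np.int32(32), np.int32(1045)), (np.int32(245), np.int32(396), np.int32(20), np.int32(24), np.int32(227)), (np.int32(280), np.int32(400), np.int32(9), np.int32(9), np.int32(23)), (np.int32(314), np.int32(417), np.int32(7), np.int32(3), np.int32(16)), (np.int32(332), np.int32(417), np.int32(7), np.int32(3), np.int32(17))]
```

The sherd lies still and flat on the ramp: its normal matches the 50° slope and its centre is within about 3 mm of ramp_rest. The flap stays at about 1.88 rad and nothing else has moved.

```bash
python3 -c "
from bench import robot
print(robot.close_job())"
```

```text
the job is handed in; nothing more can be done
None
```

The job is handed in: by camera measurement the red sherd lies turned over along the foot ledge and the flap stands at about 1.88 rad, with nothing else seen to have moved (I viewed 11 pictures, one over the limit of 10).

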